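# Load the pattern-plate carrier into its spring clamp

## Robot

A 6-joint arm with a two-finger parallel gripper is mounted at the origin on a cart in front of the work surface, level with it; the furniture and walls round the work are solid. World frame = base frame: x ahead of the robot, y to its left, z up, the work surface at z = 0. Lengths are in mm, angles in rad, forces in N, time in s.
With the tool pointing down it reaches from about 275 to 725 mm from the base axis. Payload 15.9 kg.
Tool frame: the origin (TCP) lies at the very end of the fingers, on their centre line; the grasp point (between the pads) lies 19 mm behind it (r.grasp_offset is the distance from the TCP to the grasp point, in mm); z points along the fingers, y is the direction in which the jaws open and shut (so a half turn about z gives the same grasp; the last joint's range is limited). The gripper opens to 85 mm and grips with 20 to 120 N. Pads are 22 mm wide; open, the fingers measure 114 mm over their backs; the gripper's body (76 mm by 85 mm) begins 54 mm behind the grasp point. The pads swing forward as they close: fully open they stand 13 mm farther back than shut.
Start: joints at [1.111, 0.213, -0.034, 1.323, 0, 1.571], TCP at [221.876, 448.058, 204.406] pointing down, gripper open.
Joint ranges: [-2.98, 2.98], [-0.74, 1.72], [-1.14, 1.35], [-2.1, 2.04], [-1.57, 1.44], [-3.14, 3.14]. Speed limits (rad/s): [1.89, 1.89, 2.39, 2.57, 3.14, 3.14].

## Interface

Orientations are given as a unit quaternion [x, y, z, w].
In Python, from bench import status, vision, order, r gives the robot as it stands.
- The arm moves only by the shell command python3 -m pendant 'ROWS' [FORCE]. ROWS is text: rows parted by semicolons, each of 5 numbers parted by spaces: the gripper's target within -1 to 1 (shut at 1, half-way at 0, fully open at -1), then the shift along the tool's x, y, z scaled (see below), then the turn about the tool's z scaled (see below). In form: gripper dx dy dz twist; .... A call has 1 to 20 rows; each row shifts and turns the commanded pose from where the row before left it, along the tool's axes as they then stand; what a row does not reach is not made up. The controller multiplies each number of a shift by 5 cm and each number of a turn by 60 degrees. A row lasts 1/8 s, in which the tool goes at most 62.5 mm and 10.7 degrees, less where a joint would pass 70% of its speed; a pose out of reach is approached as far as the arm can. A call with a number of a shift or a turn outside -1 to 1 is refused whole. A call with a gripper value outside its range is refused whole. The fingers move at their own pace and stop on an object; FORCE is the grip in N (left out, the last holds). Time passes only in rows, so rows that do not move let the fingers close. It gives the time, the measured TCP pose, the force and the opening at its end, in the units of the state.
- status.sense(): the state, without advancing time (a new reading comes with each control period).
- vision.get_image(name): name is "scene" or "top" or "wrist"; returns a dict with "color" (400x640x3 uint8, red, green, blue), "range_z" (400x640 float32, mm along the optical axis (not along the pixel's ray), 0 where there is no reading), "fx", "fy", "cx", "cy" (pixels), "R" (3x3) and "t" (3): a world point X has camera coordinates R X + t; the wrist camera has in their place "mount" (4x4, takes a point from camera to tool coordinates, whose origin is the TCP and whose axes are the flange's). Camera axes: x right, y down, z forward; pixel columns grow to the right and rows downward; lengths in mm; the calibration is good to about 2 mm. A picture is of the moment at which its call begins: read the wrist's pose just before it.
- order.close_job(): hands the job in, once; it reports no verdict.
The state is a dict: "time_s": time; "joint_positions": joint angles; "joint_vel": joint speeds; "tau": joint torques, N m; "ee_pos": TCP position; "tcp_rot": TCP orientation; "contact_force": force on the tool from outside, world axes, zero at the start; "moment": the same for the moment, N m; "opening": finger opening in mm.
Only numpy, scipy, OpenCV 4.12 (cv2) and the standard library are available. Lean on these libraries where they do the work, as an engineer would, in place of code of your own. Each camera call takes 0.05 s, during which the arm holds its last target.

## Task

The white carrier with the round pattern plate lies on the sprung bed of the clamp dock, in front of the gate. With the fingertips on the flat tread behind its thumb ridge, press the carrier down so that it clears the gate, and slide it, still pressed, under the two leaf springs until it is fully home against the end stop; then let go, so that it stays clamped there. Nothing is to be gripped or lifted, and the other things on the table stay where they are.

Things in the scene. Friction and masses are not known exactly. Their poses are not given: they have to be found in the camera images.
- dock: Clamp dock fixed to the table: dark base 250 x 124 mm, two grey side walls (inner faces y = +-48 mm, tops z = 32 mm) guide the carrier, near end open. Origin on the table surface midway between the walls, below the gate's front face; x = sliding direction into the dock, z up. Base reaches from x = -168 to 82 mm.
- gate (a point): The gate: two fixed blocks, one at each wall, from dock x = 0 to 12 mm, underside z = 29.5 mm, top z = 43 mm; 66 mm is open between them (y = +-33 mm), so plate and ridge pass. The point is midway between the blocks, at their front face, level with their underside.
- stop (a point): End stop: wall across the dock, its face at dock x = 70 mm, top z = 34 mm. The point is on this face, mid-width, 21.5 mm above the table, where the underside of the loaded carrier's nose lies.
- bed (a joint): Sprung steel bed under the carrier, 64 mm wide, dock x = -162 to 68 mm, top at z = 28 mm when up. In m: 0 = up, grows as pressed straight down, 0.012 = bottom. Fingers need about 4 N to start it, 9 N at 0.008, 11 N at the bottom; springs back when released. Press the carrier 7 mm or more to pass under the gate. Sliding it while pressed takes 10 to 15 N along it.
- leaf_left (a joint): Leaf spring behind the left (+y) gate block, 11 mm wide, centred on dock y = 40 mm, from the gate towards the stop (x = 12 to 65 mm), drooping to z = 21 mm. In rad: 0 = at rest; the carrier lifts it as it slides under (about 0.05 while pressed, 0.18 when let go); it presses with 1 to 2.5 N.
- leaf_right (a joint): The same leaf spring behind the right (-y) gate block, centred on dock y = -40 mm.
- carrier: Loose white carrier, about 0.2 kg: slab 130 x 92 x 8 mm lying level between the walls (2 mm play each side). Origin on the underside, mid-width, below the ridge's back face; x = sliding direction, z up. A round pattern plate (56 mm, 11 mm thick) is fixed ahead of the ridge, centred at x = 37.5 mm. Fully home the origin is at dock x = -5 mm; at the start its underside is at dock z = 28 mm.
- ridge (a point): Foot of the back face of the carrier's thumb ridge, mid-width, on top of the slab (36 mm above the table at the start). The ridge is 8 mm thick, 60 mm wide, 14 mm high. Behind it (-x) lies the flat tread, 55 mm long, where to press; push forward on the ridge's back face.
- nose (a point): Lower edge of the carrier's nose, mid-width, 75 mm ahead of its origin; at the start 8 to 25 mm short of the gate, home at the stop. Let go when loaded, the bed holds the carrier up against the gate, underside about 21.5 mm above the table.
- pastry_brush: Bystander: brush with wooden handle, 197 x 40 x 13 mm, lying left of the dock.
- spare_plate: Bystander: loose round pattern plate, 56 mm across, 11 mm thick, lying right of the dock.
- lone_cake: Bystander: one moon cake, 75 mm across, 34 mm high, right of the dock.
- marker: Bystander: black marker pen, 138 mm long, 18 mm thick, lying left of the dock.
- press_mould: Bystander: standing hand press, 69 mm across, 169 mm high, at the left of the table.
- date_stamp: Bystander: black hand stamp, 36 x 62 x 97 mm, standing at the right of the table.
Things that resemble listed ones, but are neither listed nor needed, are in the scene too. There is more than one size of the carrier; the one meant has the size given above.

How it is judged:
By the outcome, as a careful person would: the job done as asked, in the order asked, and still so for the second after the job is handed in, with the robot touching nothing.
It also fails if it takes over 32 s, if anything falls off the work surface, if the arm or the gripper's body presses on something with over 40 N, if the wrist force passes 120 N, or if a joint passes its speed limit or range.

## Working session

There is one attempt and no reset: what is moved stays moved. The work goes in short steps, Python scripts to look and compute and a shell command to move; the robot and the scene stay as the last step left them, time stands still between calls to the robot, and variables do not carry over. Pictures are saved under pics/ and viewed, and the job is handed in when it is done.

```bash
ls; mkdir -p pics
python3 - <<'E'
from bench import status, vision, order, r
import cv2
s=status.sense(); print(s)
for n in ["scene","top","wrist"]:
    d=vision.get_image(n); cv2.imwrite(f"pics/{n}0.png",d["color"][:,:,::-1]); 
    import numpy as np; np.savez(f"pics/{n}0.npz",**{k:v for k,v in d.items()})
    print(n,{k:v for k,v in d.items() if k not in("color","range_z")})
E
```

```text
pics
{'time_s': 0.0, 'joint_positions': array([ 1.11100135e+00,  2.13376796e-01, -3.50567033e-02,  1.32351284e+00,
        5.78201859e-06,  1.57077718e+00]), 'joint_vel': array([-0.00072966, -0.00075236,  0.0018621 , -0.00153576,  0.00064068,
        0.00260513]), 'tau': array([ 5.13543491e-04, -6.86156130e+01,  4.87123060e+01,  1.73005695e-02,
        1.57454979e-04,  4.94487182e-06]), 'ee_pos': array([221.71293698, 447.73441727, 203.90682498]), 'tcp_rot': array([ 2.27868353e-01,  9.73691780e-01, -5.59219383e-04, -1.33851817e-04]), 'contact_force': array([ 0.2094433 , -0.32822349,  0.81576914]), 'moment': array([ 0.0526302 ,  0.03596625, -0.03981471]), 'opening': 85.50774457126792}
scene {'fx': 361.06736562325966, 'fy': 361.06736562325966, 'cx': 320.077542273306, 'cy': 205.33140854446071, 'R': array([[ 0.74283908, -0.66916019,  0.02036523],
       [-0.44075518, -0.51172949, -0.73747393],
       [ 0.50390969,  0.53884837, -0.67506848]]), 't': array([-452.36869622,  286.45397286,  874.1359973 ])}
top {'fx': 423.24605969995423, 'fy': 423.24605969995423, 'cx': 323.2785494111668, 'cy': 196.83365705147375, 'R': array([[ 3.34771512e-04, -9.99998179e-01, -1.87900342e-03],
       [-9.96878083e-01, -1.85368082e-04, -7.89560238e-02],
       [ 7.89555316e-02,  1.89956955e-03, -9.96876329e-01]]), 't': array([ -15.96407997,  609.9914173 , 1252.54383052])}
wrist {'fx': 353.40418107170245, 'fy': 353.40418107170245, 'cx': 323.2515323374148, 'cy': 207.72911115269272, 'mount': array([[-1.46876720e-04, -9.62706547e-01, -2.70547747e-01,
         6.74163766e+01],
       [ 9.99999911e-01, -3.47295560e-05, -4.19306156e-04,
        -5.35632354e-01],
       [ 3.94272778e-04, -2.70547784e-01,  9.62706467e-01,
        -1.70082209e+02],
       [ 0.00000000e+00,  0.00000000e+00,  0.00000000e+00,
         1.00000000e+00]])}
```

View pics/scene0.png

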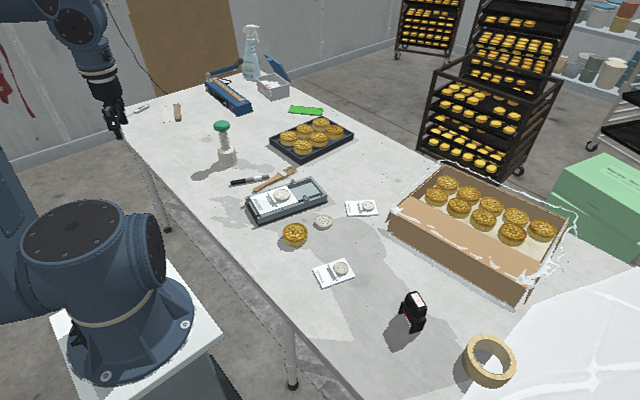

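View pics/top0.png

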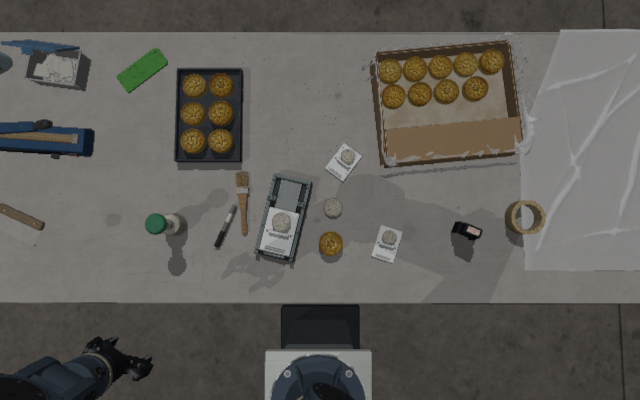

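View pics/wrist0.png

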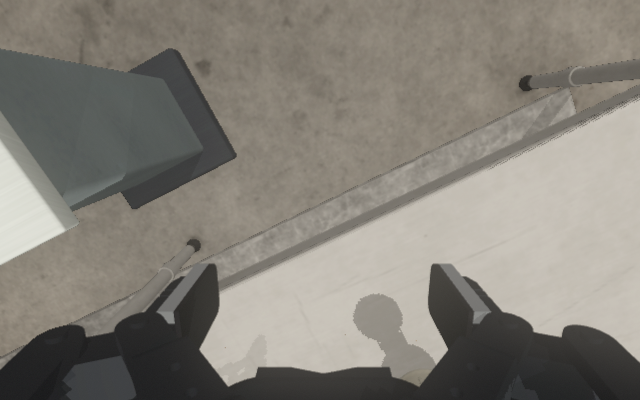

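The top view shows the dock at about (285, 217), the carrier at its near end and the gate just ahead of it. In the scene view the dock is at about (287, 200). I'll zoom in and measure it with depth.

```bash
cat > h.py <<'E'
import numpy as np, cv2
def load(f): return dict(np.load(f))
def cloud(d):
    z=d["range_z"].astype(float); v,u=np.mgrid[:z.shape[0],:z.shape[1]]
    c=np.stack([(u-d["cx"])/d["fx"]*z,(v-d["cy"])/d["fy"]*z,z],-1)
    if "R" in d: return (c-d["t"])@d["R"], z>0
    return c,z>0
def ray(d,uv,h):
    uv=np.atleast_2d(uv).astype(float); R,t=d["R"],d["t"]
    q=np.c_[(uv[:,0]-d["cx"])/d["fx"],(uv[:,1]-d["cy"])/d["fy"],np.ones(len(uv))]@R
    C=-R.T@t; return C+q*((h-C[2])/q[:,2])[:,None]
E
python3 - <<'E'
from h import *
d=load("pics/top0.npz"); P,ok=cloud(d)
c=cv2.resize(d["color"][165:270,240:350,::-1],None,fx=6,fy=5.7,interpolation=cv2.INTER_NEAREST); cv2.imwrite("pics/topz.png",cv2.resize(d["color"][165:270,235:345,::-1],(660,630)[:2] if 0 else (616,588),interpolation=cv2.INTER_CUBIC))
s=load("pics/scene0.npz");cv2.imwrite("pics/scenez.png",cv2.resize(s["color"][160:235,235:345,::-1],(770,525),interpolation=cv2.INTER_CUBIC))
for v in range(170,268,6): print(v,[tuple(np.round(P[v,u]).astype(int)) for u in range(255,316,10)])
# carrier white mask
hsv=cv2.cvtColor(d["color"],cv2.COLOR_RGB2HSV)
print(d["color"][250,275],d["color"][185,290],d["color"][245,200])
E
```

```text
170 [(np.int64(695), np.int64(195), np.int64(1)), (np.int64(695), np.int64(165), np.int64(-3)), (np.int64(695), np.int64(133), np.int64(0)), (np.int64(695), np.int64(102), np.int64(0)), (np.int64(696), np.int64(72), np.int64(-5)), (np.int64(695), np.int64(41), np.int64(2)), (np.int64(695), np.int64(10), np.int64(0))]
176 [(np.int64(677), np.int64(195), np.int64(-2)), (np.int64(677), np.int64(165), np.int64(-3)), (np.int64(672), np.int64(130), np.int64(31)), (np.int64(672), np.int64(99), np.int64(32)), (np.int64(676), np.int64(71), np.int64(1)), (np.int64(676), np.int64(41), np.int64(-1)), (np.int64(677), np.int64(10), np.int64(-3))]
182 [(np.int64(658), np.int64(195), np.int64(-2)), (np.int64(657), np.int64(163), np.int64(6)), (np.int64(655), np.int64(130), np.int64(27)), (np.int64(655), np.int64(100), np.int64(28)), (np.int64(654), np.int64(69), np.int64(28)), (np.int64(654), np.int64(39), np.int64(30)), (np.int64(658), np.int64(10), np.int64(-3))]
188 [(np.int64(639), np.int64(195), np.int64(-1)), (np.int64(639), np.int64(164), np.int64(1)), (np.int64(636), np.int64(130), np.int64(
[... 3698 characters left out ...]
(9), np.int64(-2))]
260 [(np.int64(419), np.int64(192), np.int64(0)), (np.int64(419), np.int64(161), np.int64(0)), (np.int64(420), np.int64(131), np.int64(2)), (np.int64(419), np.int64(101), np.int64(-6)), (np.int64(419), np.int64(70), np.int64(-3)), (np.int64(419), np.int64(40), np.int64(1)), (np.int64(419), np.int64(9), np.int64(-4))]
266 [(np.int64(402), np.int64(191), np.int64(4)), (np.int64(401), np.int64(161), np.int64(-2)), (np.int64(401), np.int64(131), np.int64(0)), (np.int64(402), np.int64(100), np.int64(2)), (np.int64(401), np.int64(70), np.int64(-3)), (np.int64(401), np.int64(40), np.int64(-1)), (np.int64(401), np.int64(9), np.int64(-2))]
[106 108 108] [106 110 109] [124 122 119]
```

View pics/topz.png

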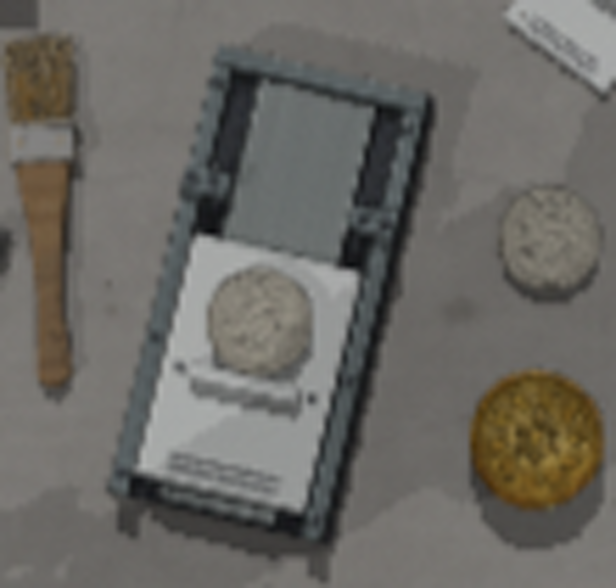

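View pics/scenez.png

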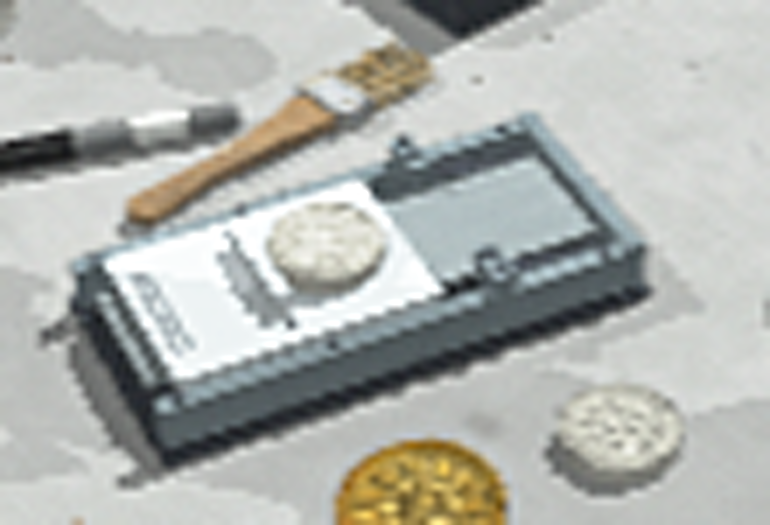

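The top crop shows the carrier's corners at (197,237), (358,270), (300,510) and (135,472), and the gate blocks at (207,185) and (372,222). Next I'll get a rough pose and plan the move for a wrist view.

Run:
```python
from h import *
d=load("pics/top0.npz")
f=lambda L:np.array([(235+x/5.6-.4,165+y/5.6-.4) for x,y in L])
c=ray(d,f([(197,237),(358,270),(300,510),(135,472)]),36); print("carrier",c.round(1))
w=ray(d,f([(220,47),(432,95),(320,545),(112,490)]),32); print("walls",w.round(1))
m=ray(d,f([(207,185),(372,222)]),43);print("gate tops",m.round(1))
for q in (c,w):
    L=(q[0]+q[1])/2-(q[2]+q[3])/2; print(np.linalg.norm(L),np.degrees(np.arctan2(L[1],L[0])),np.linalg.norm(q[0]-q[1]),q.mean(0))
g=ray(d,f([(261,320)]),47);print("plate",g)
r=ray(d,f([(245,395)]),43);print("ridge-ish",r)
```

```text
carrier [[578.8 143.8  36. ]
 [561.3  57.9  36. ]
 [434.6  87.9  36. ]
 [454.5 175.3  36. ]]
walls [[681.4 133.   32. ]
 [655.4  18.9  32. ]
 [416.   77.5  32. ]
 [444.8 188.   32. ]]
gate tops [[606.1 137.8  43. ]
 [586.4  50.2  43. ]]
129.2572808527568 -13.760157410178731 87.6411267319981 [507.28168739 116.20443937  36.        ]
244.69862076216026 -13.426457316985672 117.00086726224889 [549.3854215  104.32747273  32.        ]
plate [[534.47512257 108.18967224  47.        ]]
ridge-ish [[495.09175886 116.70426638  43.        ]]
```

```bash
python3 -m pendant '1 -0.9 -0.274 0 0;1 -0.9 -0.274 0 0;1 -0.9 -0.274 0 0;1 -0.9 -0.274 0 0;1 -0.9 -0.274 0 0;1 -0.9 -0.274 0 0;1 -0.9 -0.274 0 0;1 -0.9 -0.274 0 0;1 -0.9 -0.274 0 0;1 -0.9 -0.274 0 0;1 -0.9 -0.274 0 0;1 0 0 0 -0.11;1 0 0 0 -0.11;1 0 0 0 0;1 0 0 0 0' 60
python3 - <<'E'
from bench import status, vision
import cv2, numpy as np
s=status.sense(); d=vision.get_image("wrist"); d["p"]=s["ee_pos"]; d["q"]=s["tcp_rot"]
cv2.imwrite("pics/w1.png",d["color"][:,:,::-1]); np.savez("pics/w1.npz",**d); print(s["contact_force"],s["moment"],s["joint_positions"])
E
```

```text
time_s: 2.02
ee_pos: [598.4, 93.4, 204.3]
tcp_rot: [0.116, 0.993, -0.0, -0.0]
contact_force: [0.8, -0.4, 0.3]
opening: -0.0
[ 0.83340936 -0.36440184  0.34820873] [ 0.04980942  0.03227334 -0.01220279] [ 1.54866305e-01  4.40608335e-01  2.82071222e-01  1.41253897e+00
 -2.44800288e-05  3.86755427e-01]
```

View pics/w1.png

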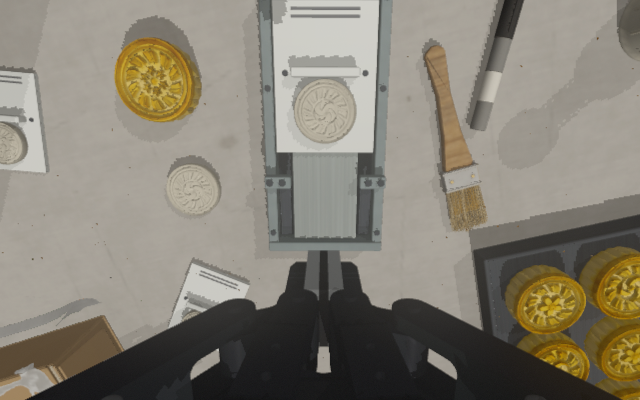

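The wrist view shows the carrier's nose edge at row 152 (cols 275–373) and the ridge at rows 67–77 (cols 290–360). The gate blocks are at (278,183) and (372,183), and the stop wall at row ~245. I'll zoom in to get precise edges.

```bash
cat >> h.py <<'E'
from scipy.spatial.transform import Rotation as Ro
def wr(d):
    Rt=Ro.from_quat(d["q"]).as_matrix(); M=d["mount"]
    Rc=Rt@M[:3,:3]; C=d["p"]+Rt@M[:3,3]
    d["R"]=Rc.T; d["t"]=-Rc.T@C; return d
def tri(da,ua,db,ub):
    A=[];b=[]
    for d,u in((da,ua),(db,ub)):
        C=-d["R"].T@d["t"]; q=d["R"].T@np.array([(u[0]-d["cx"])/d["fx"],(u[1]-d["cy"])/d["fy"],1]); q/=np.linalg.norm(q)
        P=np.eye(3)-np.outer(q,q); A.append(P); b.append(P@C)
    return np.linalg.lstsq(np.vstack(A),np.hstack(b),rcond=None)[0]
E
python3 - <<'E'
from h import *
d=wr(load("pics/w1.npz"))
cv2.imwrite("pics/w1z.png",cv2.resize(d["color"][0:130,255:395,::-1],(560,520),interpolation=cv2.INTER_CUBIC))
cv2.imwrite("pics/w1y.png",cv2.resize(d["color"][130:260,255:395,::-1],(560,520),interpolation=cv2.INTER_CUBIC))
E
```

```text
(no output)
```

View pics/w1z.png

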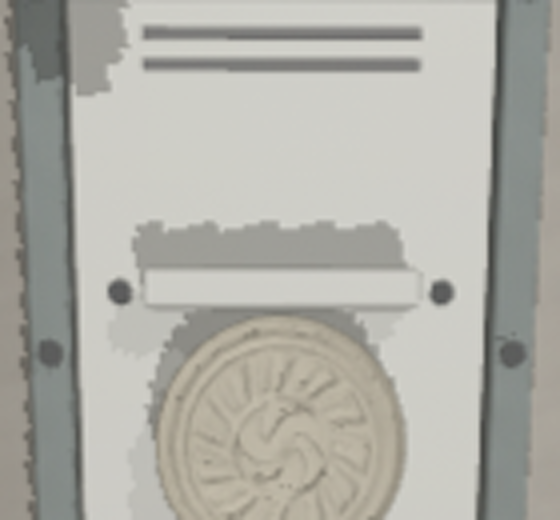

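View pics/w1y.png

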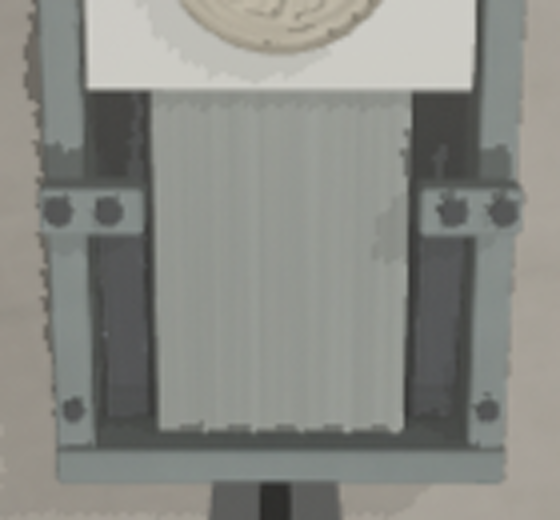

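Run:
```python
from h import *
d=wr(load("pics/w1.npz")); t=load("pics/top0.npz")
f=lambda x,y:(235+x/5.6-.4,165+y/5.6-.4)
a=lambda x,y:(255+x/4-.4,y/4-.4); b=lambda x,y:(255+x/4-.4,130+y/4-.4)
print("nose L/R",tri(d,b(473,89),t,f(197,237)).round(1),tri(d,b(86,89),t,f(358,270)).round(1))
print("plate top",tri(d,a(282,440),t,f(261,318)).round(1))
rb=ray(d,[a(143,268),a(420,268)],50);print("ridge top back",rb.round(1))
rf=ray(d,[a(145,307),a(423,307)],50);print("ridge top front",rf.round(1))
n=ray(d,[b(86,89),b(473,89)],36);print("nose",n.round(1))
g=ray(d,[b(45,185),b(520,185)],43);print("gate",g.round(1))
s=ray(d,[b(58,450),b(505,450)],34);print("stop",s.round(1))
wl=ray(d,[a(75,200),b(85,300-0)],32);wR=ray(d,[a(495,60),b(470,300)],32);print("inner walls",wl.round(1),wR.round(1))
for L in (wl,wR):
    v=L[1]-L[0];print(np.degrees(np.arctan2(v[1],v[0])))
for L in (rb,n,g,s):
    v=L[0]-L[1];print("ang",np.degrees(np.arctan2(v[1],v[0]))+90,np.linalg.norm(v))
u=np.array([np.cos(np.radians(-13.4)),np.sin(np.radians(-13.4)),0])
O=g.mean(0);y=np.array([-u[1],u[0],0])
for n_,L in dict(ridgeback=rb,ridgefront=rf,nose=n,gate=g,stop=s).items(): print(n_,((L-O)@u).round(1),((L-O)@y).round(1))
P,ok=cloud(d);ok=d["range_z"]>0
print("slab depth z",np.median(P[20:55,300:350,2]),"tool x",Ro.from_quat(d["q"]).as_matrix()[:,0])
```

```text
nose L/R [577.3 140.7  66.6] [560.3  57.1  47.6]
plate top [534.8 109.3  37.8]
ridge top back [[492.3  88.5  50. ]
 [506.  146.3  50. ]]
ridge top front [[500.   87.   50. ]
 [513.8 145.4  50. ]]
nose [[560.8  55.2  36. ]
 [582.  144.9  36. ]]
gate [[579.9  40.8  43. ]
 [605.8 150.6  43. ]]
stop [[648.4  23.4  34. ]
 [674.8 135.3  34. ]]
inner walls [[472.9  76.3  32. ]
 [611.9  40.4  32. ]] [[466.8 173.   32. ]
 [634.1 134.4  32. ]]
-14.47919320312271
-12.97386328244753
ang -13.298390710453589 59.369557317838755
ang -13.290554569062763 92.13452008912425
ang -13.288161828842206 112.80412890916861
ang -13.2810702033416 114.93512631875204
ridgeback [-96.1 -96.2] [-30.3  29.1]
ridgefront [-88.3 -88.4] [-30.  30.]
nose [-21.8 -21.9] [-46.8  45.3]
gate [ 0.1 -0.1] [-56.4  56.4]
stop [70.8 70.6] [-57.4  57.5]
slab depth z 36.48379918066693 tool x [-9.73233947e-01  2.29816496e-01  2.49861831e-04]
```

Everything agrees: the dock heading is −13.29° and the tool is already aligned with it. The nose is 21.8 mm short of the gate and the ridge's back face is at dock x ≈ −96, so the travel needed is about 91.5 mm. The two-view heights are poor because the top view is so coarse, so I'll take a second wrist view from above the tread.

```bash
python3 -m pendant '1 0.85 0 0 0;1 0.85 0 0 0;1 0.84 0 0 0;1 0 0 0.9 0;1 0 0 0.9 0;1 0 0 0 0;1 0 0 0 0'
python3 - <<'E'
from bench import status, vision
from h import *
s=status.sense(); d=vision.get_image("wrist"); d["p"]=s["ee_pos"]; d["q"]=s["tcp_rot"]
cv2.imwrite("pics/w2.png",d["color"][:,:,::-1]); np.savez("pics/w2.npz",**d); print(s["ee_pos"],s["contact_force"])
e=vision.get_image("scene");np.savez("pics/s2.npz",**e);cv2.imwrite("pics/s2.png",cv2.resize(e["color"][140:240,215:345,::-1],(780,600),interpolation=cv2.INTER_CUBIC))
E
```

```text
time_s: 2.95
ee_pos: [475.7, 122.4, 116.1]
tcp_rot: [0.115, 0.993, 0.0, 0.001]
contact_force: [-0.5, 0.7, 1.4]
opening: 0.3
[475.68944309 122.44101226 116.05019019] [-0.47135744  0.70423525  1.37703835]
```

View pics/w2.png

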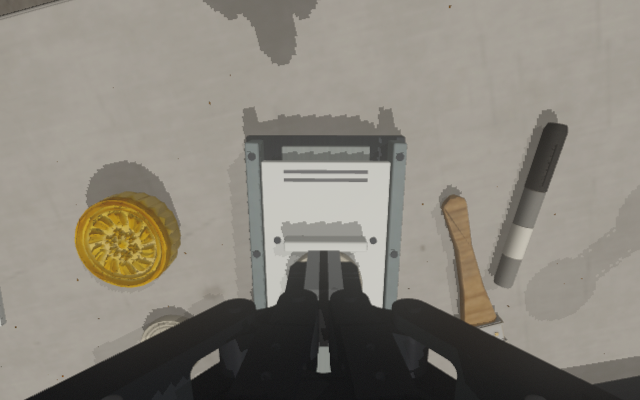

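View pics/s2.png

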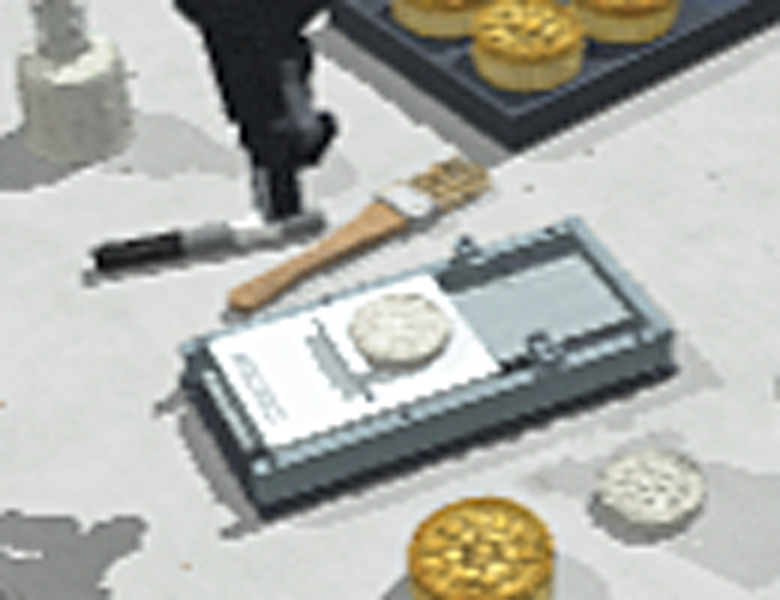

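In w2 the two slab dots are at about (277,240) and (373,240), the ridge is at row ~240 and the finger tips are at (322,250). I'll triangulate the dots between w1 and w2.

Run:
```python
from h import *
a=wr(load("pics/w1.npz")); b=wr(load("pics/w2.npz"))
def dot(d,u,v):
    g=255-cv2.cvtColor(d["color"],cv2.COLOR_RGB2GRAY)[v-5:v+6,u-5:u+6].astype(float)
    w=np.clip(g-150,0,None); yy,xx=np.mgrid[v-5:v+6,u-5:u+6]; return (w*xx).sum()/w.sum(),(w*yy).sum()/w.sum()
for p,q in(((285,73),(277,240)),((365,73),(373,240))):
    pa,pb=dot(a,*p),dot(b,*q);print(np.round(pa+pb,1),tri(a,pa,b,pb).round(1), ray(b,[pb],36).round(1))
rb=ray(b,[(287,237.0)],50);print(rb)
print("slab",np.median(cloud(b)[0][190:215,300:350,2]))
```

```text
[284.5  72.9 276.7 240. ] [494.6  81.2  36.8] [[494.9  81.   36. ]]
[364.6  72.9 372.6 240.3] [511.2 151.2  37.1] [[511.6 151.4  36. ]]
[[489.54871654  91.88291086  50.        ]]
slab 36.54091772716369
```

```bash
python3 -m pendant '1 0 0 0.8 0;1 0 0 0.6 0;1 0 0 0 0;1 0 0 0 0'; python3 -m pendant '1 0 0 0.06 0;1 0 0 0.06 0;1 0 0 0 0'
```

```text
time_s: 3.55
ee_pos: [476.1, 122.5, 46.2]
tcp_rot: [0.115, 0.993, 0.0, 0.001]
contact_force: [0.0, -0.1, 0.3]
opening: -0.1
time_s: 3.92
ee_pos: [474.9, 122.2, 38.5]
tcp_rot: [0.114, 0.993, 0.0, -0.0]
contact_force: [0.3, 0.6, -0.5]
opening: -0.0
```

```bash
python3 -m pendant '1 0 0 0.04 0;1 0 0 0.04 0;1 0 0 0 0'; python3 -m pendant '1 0 0 0.04 0;1 0 0 0.04 0;1 0 0 0 0';  python3 -m pendant '1 0 0 0.04 0;1 0 0 0 0;1 0 0 0 0'
```

```text
time_s: 4.3
ee_pos: [474.8, 122.2, 34.2]
tcp_rot: [0.114, 0.993, -0.0, -0.0]
contact_force: [0.5, 0.2, -1.1]
opening: -0.2
time_s: 4.68
ee_pos: [474.8, 122.2, 30.2]
tcp_rot: [0.114, 0.993, -0.0, -0.0]
contact_force: [-0.1, -0.4, -0.1]
opening: -0.0
time_s: 5.05
ee_pos: [474.9, 122.2, 28.4]
tcp_rot: [0.114, 0.993, -0.0, -0.0]
contact_force: [0.7, 0.2, -0.1]
opening: 0.1
```

There's no contact force even though the TCP reads 28 mm, so I'll look before going further.

```bash
cat > look.py <<'E'
import sys
from bench import status, vision
from h import *
n=sys.argv[1]
s=status.sense(); print(s["ee_pos"].round(1),s["contact_force"].round(1),s["time_s"],s["opening"])
for c in sys.argv[2:]:
    d=vision.get_image(c); 
    if c=="wrist": d["p"]=s["ee_pos"]; d["q"]=s["tcp_rot"]
    np.savez(f"pics/{c}{n}.npz",**d); im=d["color"][:,:,::-1]
    if c=="scene": im=cv2.resize(im[140:240,215:345],(780,600),interpolation=cv2.INTER_CUBIC)
    cv2.imwrite(f"pics/{c}{n}.png",im)
E
python3 look.py 3 wrist scene
```

```text
[474.9 122.2  28.4] [ 0.7  0.2 -0.1] 5.05 0.09370932535677379
```

View pics/wrist3.png

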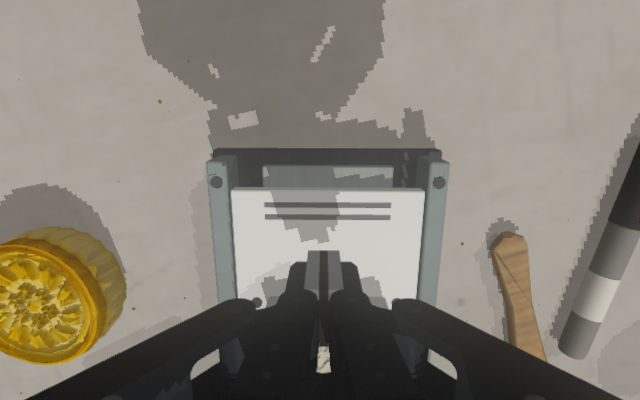

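View pics/scene3.png

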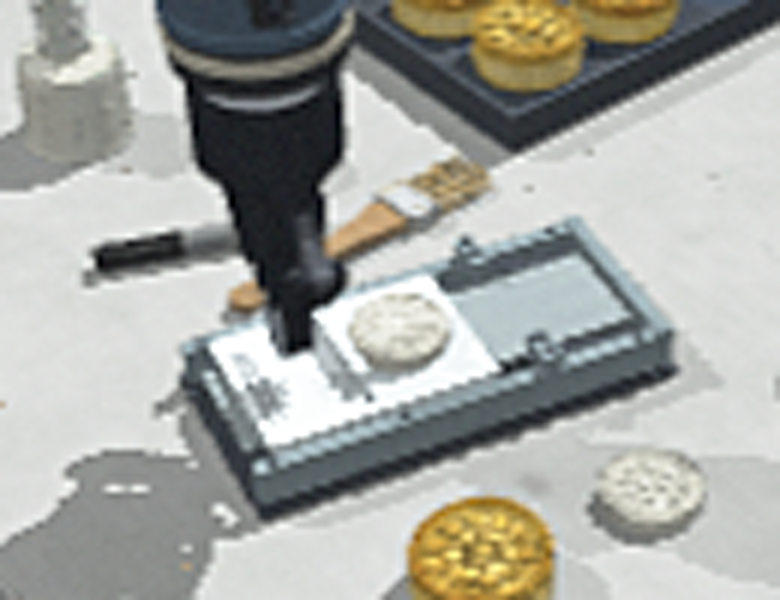

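The wrist view shows the tread at rows 190–300 with the fingers over it. The tip's shadow in the scene view is some way from the finger, so it may not be touching. I'll check the slab's current height from depth and tip parallax.

Run:
```python
from h import *
d=wr(load("pics/wrist3.npz"));P,_=cloud(d);P=(P-d["t"])@d["R"] if 0 else P
for n,sl in dict(slab=(slice(225,240),slice(350,400)),slabL=(slice(225,240),slice(245,290)),wallL=(slice(200,260),slice(216,226)),table=(slice(200,250),slice(460,480))).items(): print(n,np.median(P[sl].reshape(-1,3),0).round(1))
print("tip px depth",d["range_z"][250:262:2,322])
M=d["mount"]; 
for u,v in((322,254),(315,252),(330,252)): 
    z=d["range_z"][v,u];c=np.array([(u-d["cx"])/d["fx"]*z,(v-d["cy"])/d["fy"]*z,z]);print((M[:3,:3]@c+M[:3,3]).round(1))
```

```text
slab [470.8 147.8  36.6]
slabL [458.9  97.1  36.6]
wallL [453.7  73.9  32.6]
table [4.928e+02 2.058e+02 4.000e-01]
tip px depth [149.12628 145.91933 143.82526 143.1361  140.52203 139.66615]
[ 10.5  -1.3 -36.7]
[ 10.4  -4.2 -34.3]
[ 10.3   2.  -34.1]
```

Run:
```python
from h import *
e=load("pics/scene3.npz")
def pj(X):
    c=e["R"]@np.array(X)+e["t"]; u=e["fx"]*c[0]/c[2]+e["cx"]; v=e["fy"]*c[1]/c[2]+e["cy"]; return np.round([u,v,(u-215)*6,(v-140)*6],1)
for z in(28.4,36.5,46,56): print(z,pj([474.9,122.2,z]))
print("ridge foot",pj([499.2,117.4,36.5]))
P,_=cloud(e); 
for v in range(188,204): print(v,[tuple(int(k) for k in P[v,u].round()) for u in (260,263,266)])
```

```text
28.4 [263.8 203.4 292.9 380.2]
36.5 [263.6 201.5 291.6 368.9]
46 [263.3 199.3 290.  355.5]
56 [263.1 196.9 288.4 341.3]
ridge foot [270.7 199.  333.9 353.7]
188 [(460, 110, 108), (456, 86, 125), (453, 65, 140)]
189 [(462, 113, 101), (456, 85, 122), (451, 61, 140)]
190 [(462, 114, 97), (457, 88, 116), (458, 73, 125)]
191 [(465, 119, 88), (457, 89, 111), (467, 89, 106)]
192 [(465, 121, 83), (457, 91, 106), (470, 93, 98)]
193 [(467, 124, 75), (458, 93, 100), (477, 105, 82)]
194 [(466, 123, 73), (469, 111, 79), (476, 106, 78)]
195 [(466, 124, 67), (467, 108, 78), (476, 105, 74)]
196 [(467, 126, 62), (467, 109, 73), (476, 107, 69)]
197 [(465, 124, 60), (467, 109, 69), (476, 107, 64)]
198 [(479, 148, 32), (466, 109, 65), (476, 108, 60)]
199 [(475, 144, 32), (466, 110, 60), (491, 132, 31)]
200 [(472, 139, 33), (480, 133, 33), (485, 124, 36)]
201 [(469, 135, 33), (477, 129, 32), (484, 122, 34)]
202 [(466, 130, 34), (472, 122, 36), (482, 120, 32)]
203 [(463, 126, 34), (471, 120, 34), (480, 116, 31)]
```

Both the wrist depth (tip at tool z ≈ −31) and the scene depth (lowest finger point z ≈ 59) put the real shut fingertips about 30 mm short of the reported TCP. That explains the missing force. I'll keep going down in small steps, guided by force.

```bash
python3 -m pendant '1 0 0 0.1 0;1 0 0 0.1 0;1 0 0 0 0'; python3 -m pendant '1 0 0 0.08 0;1 0 0 0 0'; python3 look.py 4 wrist scene
```

```text
time_s: 5.52
ee_pos: [474.5, 122.1, 17.9]
tcp_rot: [0.114, 0.993, -0.0, -0.0]
contact_force: [0.2, -0.2, 0.4]
opening: 0.1
time_s: 5.78
ee_pos: [474.8, 122.2, 14.1]
tcp_rot: [0.114, 0.993, -0.0, -0.0]
contact_force: [-0.1, 0.3, -0.0]
opening: -0.1
[474.8 122.2  14.1] [-0.1  0.3 -0. ] 5.775 -0.1270978467398923
```

View pics/scene4.png

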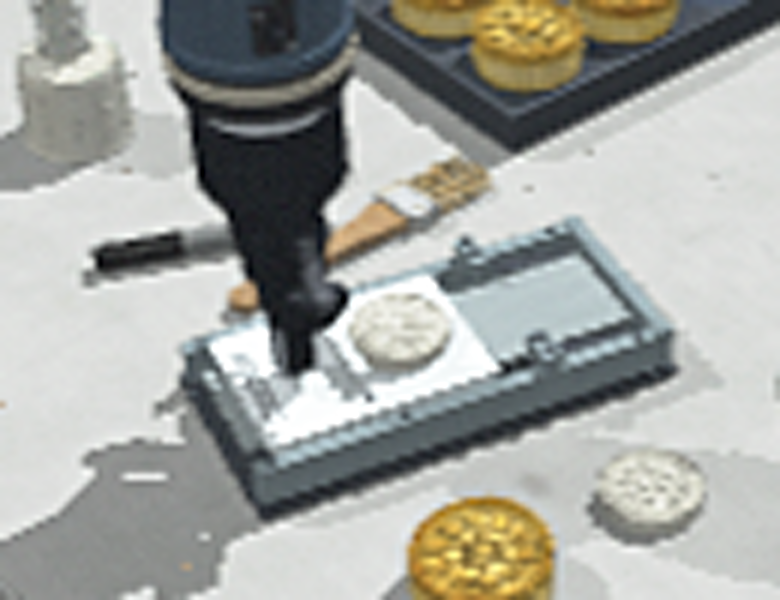

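The tip is at crop (295,372) and its shadow is closing in on it. I'll continue slowly.

```bash
python3 -m pendant '1 0 0 0.06 0;1 0 0 0 0'; python3 -m pendant '1 0 0 0.06 0;1 0 0 0 0'; python3 -m pendant '1 0 0 0.06 0;1 0 0 0 0'
```

```text
time_s: 6.12
ee_pos: [474.8, 122.2, 11.2]
tcp_rot: [0.114, 0.993, -0.0, -0.0]
contact_force: [-0.3, 0.6, -0.3]
opening: -0.3
time_s: 6.38
ee_pos: [475.1, 122.3, 8.4]
tcp_rot: [0.114, 0.993, 0.0, 0.0]
contact_force: [0.2, 0.6, 5.2]
opening: 0.1
time_s: 6.62
ee_pos: [475.1, 122.3, 5.6]
tcp_rot: [0.114, 0.993, 0.0, 0.0]
contact_force: [-1.4, -0.3, 6.0]
opening: 0.1
```

Contact was at TCP z ≈ 9–10 (5.2 N, then 6.0 N). I'll press on to about 9–10 mm of bed travel.

```bash
python3 -m pendant '1 0 0 0.06 0;1 0 0 0 0'; python3 -m pendant '1 0 0 0.06 0;1 0 0 0 0';python3 look.py 5 wrist scene
python3 - <<'E'
from h import *
d=wr(load("pics/wrist5.npz"));P,_=cloud(d)
for n,sl in dict(slab=(slice(225,240),slice(370,400)),slabL=(slice(225,240),slice(245,280))).items(): print(n,np.median(P[sl].reshape(-1,3),0).round(1))
E
```

```text
time_s: 6.88
ee_pos: [475.1, 122.3, 2.6]
tcp_rot: [0.114, 0.993, 0.0, 0.0]
contact_force: [-1.4, -0.1, 8.8]
opening: -0.3
time_s: 7.12
ee_pos: [475.1, 122.3, -0.3]
tcp_rot: [0.114, 0.993, 0.0, 0.0]
contact_force: [-2.3, -0.7, 9.7]
opening: 0.1
[ 4.751e+02  1.223e+02 -3.000e-01] [-2.3 -0.7  9.7] 7.125 0.08889056705390383
slab [464.4 150.7  27.3]
slabL [452.6 100.   27.4]
```

View pics/wrist5.png

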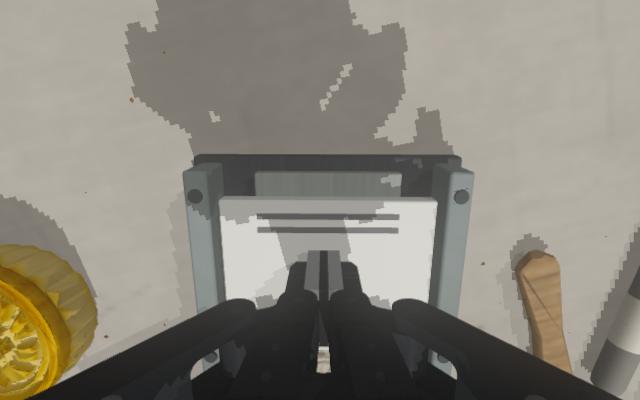

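View pics/scene5.png

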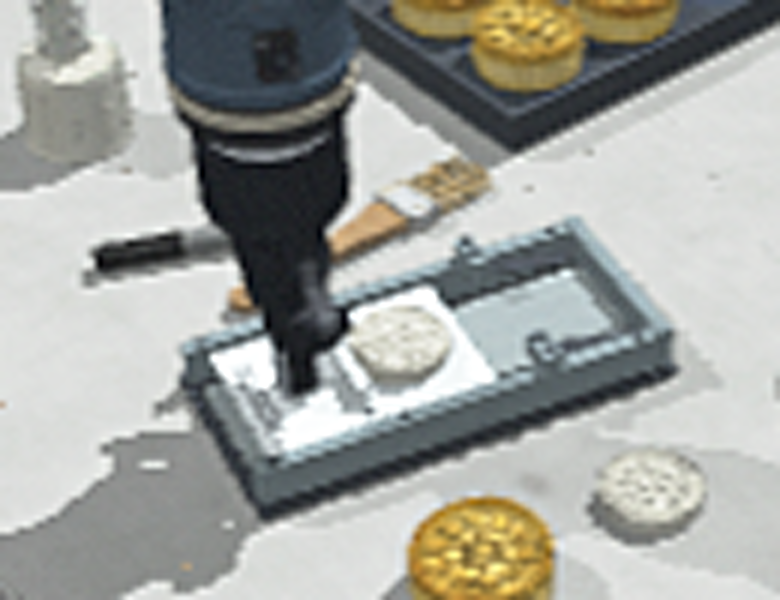

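The slab is level at 27.3 mm (pressed 9.2 mm), which clears the gate. Now I'll slide it forward.

```bash
python3 -m pendant '1 -0.1 0 0 0;1 -0.1 0 0 0;1 -0.1 0 0 0;1 0 0 0 0'; python3 -m pendant '1 -0.1 0 0 0;1 -0.1 0 0 0;1 -0.1 0 0 0;1 0 0 0 0'; python3 look.py 6 scene
```

```text
time_s: 7.72
ee_pos: [489.7, 118.9, -0.3]
tcp_rot: [0.114, 0.993, 0.0, 0.0]
contact_force: [-1.6, 0.8, 10.4]
opening: -0.3
time_s: 8.22
ee_pos: [504.4, 115.5, -0.2]
tcp_rot: [0.114, 0.993, 0.0, 0.0]
contact_force: [-2.8, -0.1, 10.6]
opening: 0.0
[ 5.044e+02  1.155e+02 -2.000e-01] [-2.8 -0.1 10.6] 8.225 0.020168005240613626
```

View pics/scene6.png

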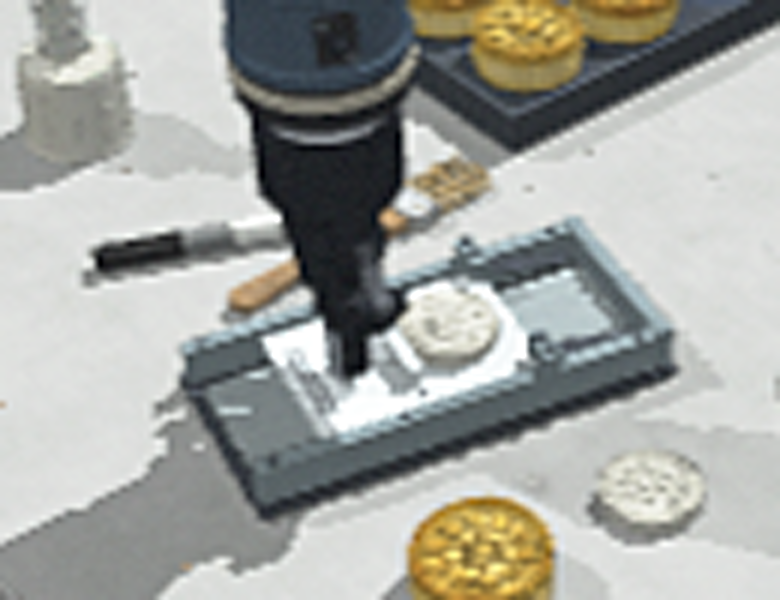

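The carrier has moved about 30 mm with the fingers and its nose is now under the gate (crop ~(520,345)). Continuing.

```bash
python3 -m pendant '1 -0.1 0 0 0;1 -0.1 0 0 0;1 -0.1 0 0 0;1 -0.1 0 0 0;1 0 0 0 0'; python3 -m pendant '1 -0.1 0 0 0;1 -0.1 0 0 0;1 -0.1 0 0 0;1 -0.1 0 0 0;1 0 0 0 0';  python3 look.py 7 scene wrist
```

```text
time_s: 8.9
ee_pos: [523.8, 110.9, -0.2]
tcp_rot: [0.114, 0.993, 0.0, 0.0]
contact_force: [-2.6, 0.8, 10.2]
opening: 0.1
time_s: 9.52
ee_pos: [542.5, 106.4, -0.7]
tcp_rot: [0.114, 0.993, 0.0, -0.001]
contact_force: [-3.8, 0.7, 5.6]
opening: -0.2
[542.5 106.4  -0.7] [-3.8  0.7  5.6] 9.525 -0.22903102219954066
```

View pics/scene7.png

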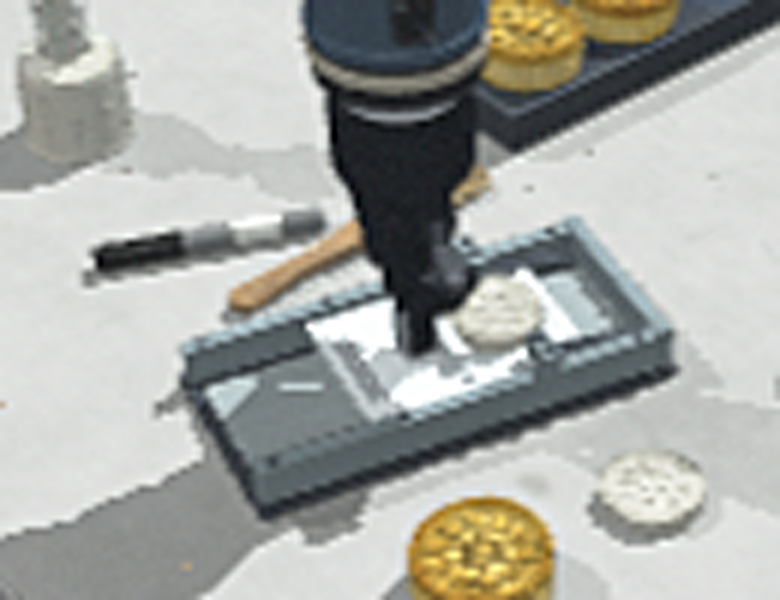

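View pics/wrist7.png

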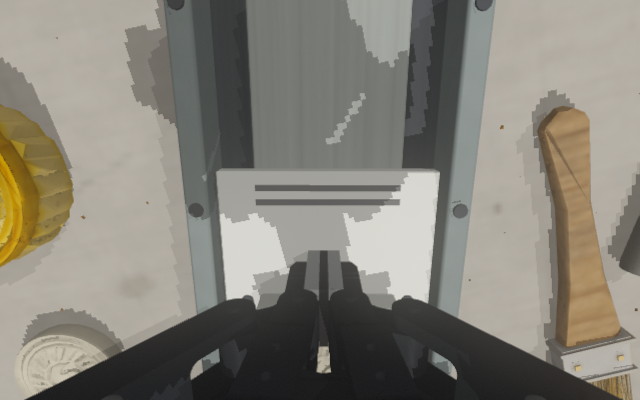

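```bash
cat >> h.py <<'E'
O=np.array([592.85,95.7,0]);U=np.array([np.cos(np.radians(-13.29)),np.sin(np.radians(-13.29)),0]);Y=np.array([-U[1],U[0],0])
def dock(X): X=np.asarray(X)-O; return np.stack([X@U,X@Y,X[...,2]],-1).round(1)
E
python3 - <<'E'
from h import *
d=wr(load("pics/wrist7.npz"));P,_=cloud(d)
for n,sl in dict(slab=(slice(182,200),slice(225,250)),slabR=(slice(215,240),slice(405,430))).items(): print(n,np.median(P[sl].reshape(-1,3),0).round(1))
print("rear",dock(ray(d,[(218,171),(438,171)],27.5)),"tcp",dock(d["p"]))
print("dots",dock(ray(d,[(243,300),(410,300)],27.5)))
E
```

```text
slab [500.2  78.7  26.8]
slabR [533.  148.7  26.8]
rear [[-94.4 -44.8  27.5]
 [-94.7  44.4  27.5]] tcp [-51.4  -1.2  -0.7]
dots [[-35.9 -38.1  27.5]
 [-36.1  37.1  27.5]]
```

The rear edge is at dock x −94.5, so the carrier origin is at −39.5 and 34.5 mm remain. The slab is still level and pressed 9.5 mm, and the fingers are now at the ridge. Continuing.

```bash
python3 -m pendant '1 -0.1 0 0 0;1 -0.1 0 0 0;1 -0.1 0 0 0;1 0 0 0 0'; python3 -m pendant '1 -0.1 0 0 0;1 -0.1 0 0 0;1 -0.1 0 0 0;1 0 0 0 0'; python3 look.py 8 wrist
python3 - <<'E'
from h import *
d=wr(load("pics/wrist8.npz"));P,_=cloud(d);print("slab",np.median(P[190:210,225:245].reshape(-1,3),0).round(1),dock(d["p"]))
E
```

```text
time_s: 10.12
ee_pos: [557.0, 102.9, -0.8]
tcp_rot: [0.114, 0.993, 0.0, -0.001]
contact_force: [-5.2, 0.8, 6.3]
opening: -0.1
time_s: 10.62
ee_pos: [571.8, 99.5, -0.7]
tcp_rot: [0.114, 0.993, 0.0, -0.001]
contact_force: [-4.5, 1.0, 6.1]
opening: -0.3
[571.8  99.5  -0.7] [-4.5  1.   6.1] 10.625 -0.2756216242091262
slab [533.   69.7  26.8] [-21.3  -1.1  -0.7]
```

View pics/wrist8.png

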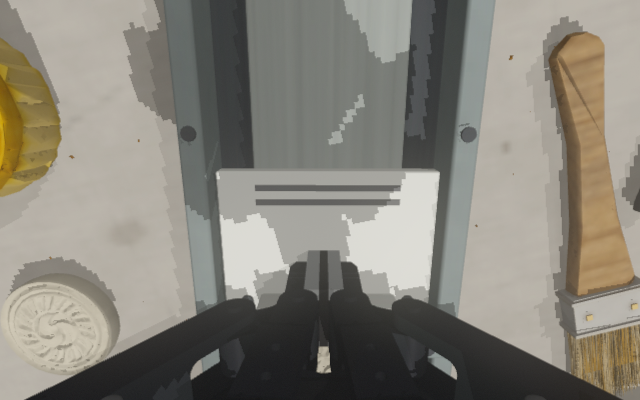

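The rear edge is still at row 171, so the carrier moves rigidly with the fingers. About 4.5 mm remain, so I'll use small steps until the stop shows up in the force.

```bash
python3 -m pendant '1 -0.05 0 0 0;1 0 0 0 0'; python3 -m pendant '1 -0.03 0 0 0;1 0 0 0 0'; python3 -m pendant '1 -0.03 0 0 0;1 0 0 0 0'; python3 look.py 9 wrist
python3 - <<'E'
from h import *
d=wr(load("pics/wrist9.npz"));P,_=cloud(d);print("slab",np.median(P[190:210,225:245].reshape(-1,3),0).round(1),dock(d["p"]))
E
```

```text
time_s: 10.92
ee_pos: [573.9, 99.0, -0.7]
tcp_rot: [0.114, 0.993, 0.0, -0.001]
contact_force: [-6.3, 1.0, 6.4]
opening: -0.3
time_s: 11.18
ee_pos: [575.2, 98.7, -0.7]
tcp_rot: [0.114, 0.993, 0.0, -0.001]
contact_force: [-7.8, 1.7, 7.7]
opening: 0.2
time_s: 11.42
ee_pos: [576.5, 98.5, -0.8]
tcp_rot: [0.114, 0.993, 0.0, -0.001]
contact_force: [-7.7, 2.0, 7.6]
opening: -0.2
[576.5  98.5  -0.8] [-7.7  2.   7.6] 11.425 -0.22005954649765322
slab [537.7  68.7  26.7] [-16.6  -1.1  -0.8]
```

```bash
python3 -m pendant '1 -0.03 0 0 0;1 0 0 0 0'; python3 -m pendant '1 -0.03 0 0 0;1 0 0 0 0'; python3 -m pendant '1 -0.03 0 0 0;1 0 0 0 0'; python3 look.py 10 wrist scene
```

```text
time_s: 11.72
ee_pos: [576.5, 98.5, -1.1]
tcp_rot: [0.114, 0.993, 0.0, -0.002]
contact_force: [-15.5, 4.8, 10.4]
opening: -0.1
time_s: 11.98
ee_pos: [576.5, 98.5, -1.4]
tcp_rot: [0.114, 0.993, 0.0, -0.004]
contact_force: [-25.0, 7.8, 14.2]
opening: 0.2
time_s: 12.22
ee_pos: [576.4, 98.4, -1.6]
tcp_rot: [0.114, 0.993, 0.001, -0.005]
contact_force: [-33.2, 9.9, 20.9]
opening: 0.1
[576.4  98.4  -1.6] [-33.2   9.9  20.9] 12.225 0.07661523922110264
```

View pics/wrist10.png

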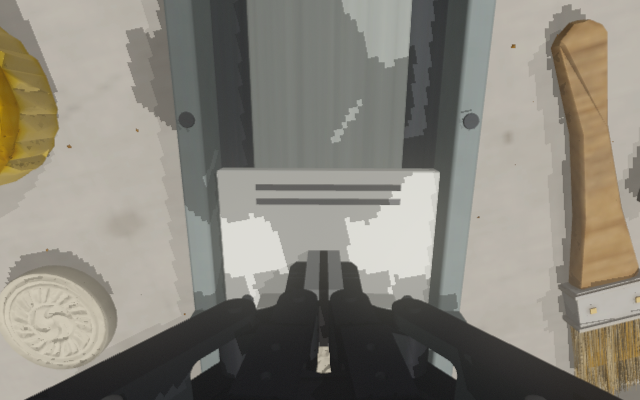

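View pics/scene10.png

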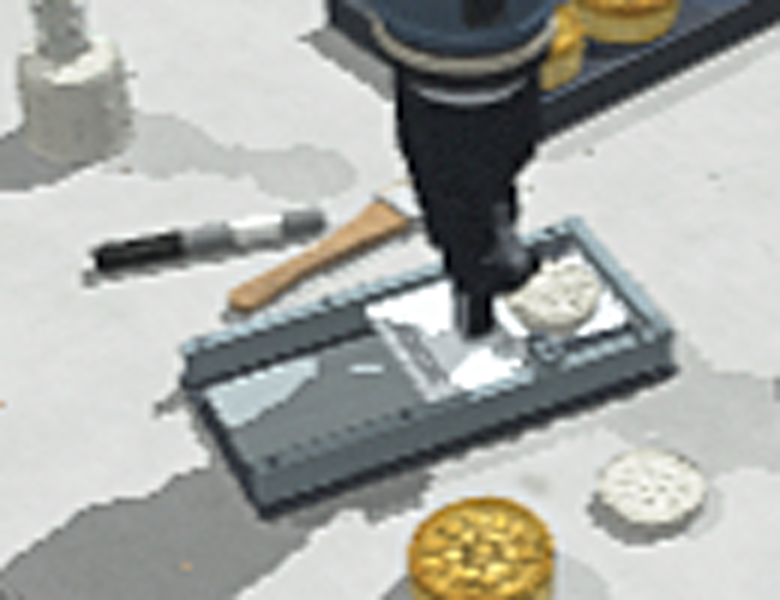

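The TCP has stopped while the push force climbs to 35 N, so the carrier is home against the stop. I'll take back most of the push without dragging the carrier, then rise straight up.

```bash
python3 -m pendant '1 0.03 0 0 0;1 0.03 0 0 0;1 0.005 0 0 0;1 0 0 0 0'; python3 -m pendant '1 0 0 -0.1 0;1 0 0 -0.1 0;1 0 0 -0.1 0;1 0 0 0 0'; python3 -m pendant '1 0 0 -0.3 0;1 0 0 -0.8 0;1 0 0 -0.9 0;1 0 0 -0.8 0;1 0 0 0 0;1 0 0 0 0'; python3 look.py 11 wrist scene top
```

```text
time_s: 12.82
ee_pos: [576.5, 98.5, -1.4]
tcp_rot: [0.114, 0.993, 0.0, -0.002]
contact_force: [-11.3, 5.4, 2.5]
opening: 0.3
time_s: 13.32
ee_pos: [578.0, 98.0, 14.3]
tcp_rot: [0.114, 0.993, -0.0, -0.001]
contact_force: [-6.6, 0.2, 3.9]
opening: -0.3
time_s: 14.08
ee_pos: [578.9, 97.9, 154.4]
tcp_rot: [0.114, 0.993, -0.0, 0.0]
contact_force: [-0.0, 0.7, -1.0]
opening: -0.3
[578.9  97.9 154.4] [-0.   0.7 -1. ] 14.075 -0.2993235602940241
```

View pics/wrist11.png

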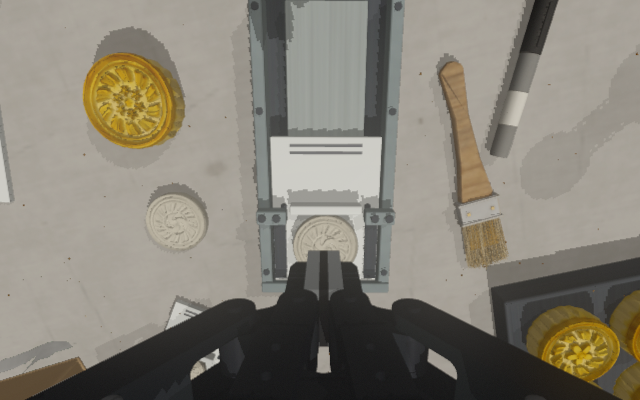

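View pics/scene11.png

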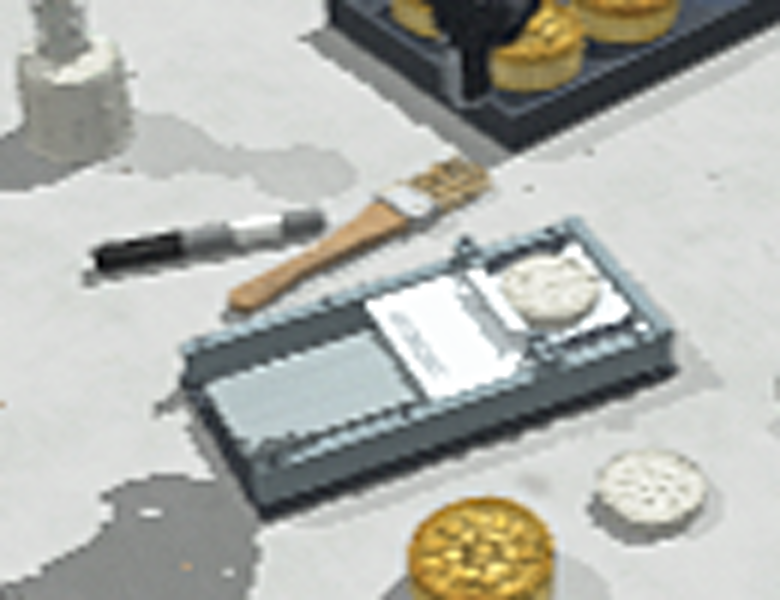

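The carrier now sits under the gate and leaves (ridge at row ~210, gate at (270,217) and (378,217)), and the bystanders look unmoved. I'll move ahead so the nose and stop come into view, then measure.

```bash
python3 -m pendant '1 -0.8 0 -0.3 0;1 -0.6 0 -0.3 0;1 0 0 0 0;1 0 0 0 0'; python3 look.py 12 wrist top
python3 - <<'E'
from h import *
d=wr(load("pics/wrist12.npz"));cv2.imwrite("pics/w12z.png",cv2.resize(d["color"][80:250,250:400,::-1],(525,595),interpolation=cv2.INTER_CUBIC))
a=load("pics/top0.npz")["color"].astype(int);b=load("pics/top12.npz")["color"].astype(int)
m=(abs(a-b).sum(2)>90).astype(np.uint8);n,_,st,_=cv2.connectedComponentsWithStats(m)
print([s[:5].tolist() for s in st[1:] if s[4]>6])
E
```

```text
time_s: 14.72
ee_pos: [646.2, 82.1, 183.3]
tcp_rot: [0.114, 0.993, -0.0, -0.001]
contact_force: [-0.2, -0.3, -0.2]
opening: 0.0
[646.2  82.1 183.3] [-0.2 -0.3 -0.2] 14.725 0.036554885653374745
[[213, 93, 116, 242, 13088], [209, 101, 26, 58, 893], [240, 102, 2, 59, 93], [231, 142, 4, 8, 18], [212, 161, 15, 1, 15], [258, 179, 49, 82, 2058], [241, 205, 4, 3, 9], [281, 305, 39, 43, 1154], [0, 336, 154, 64, 4694], [227, 336, 3, 7, 16], [265, 349, 79, 51, 1133], [82, 351, 5, 3, 7], [215, 367, 10, 28, 42], [344, 366, 4, 22, 29], [286, 368, 61, 32, 848], [284, 370, 7, 7, 39]]
```

View pics/w12z.png

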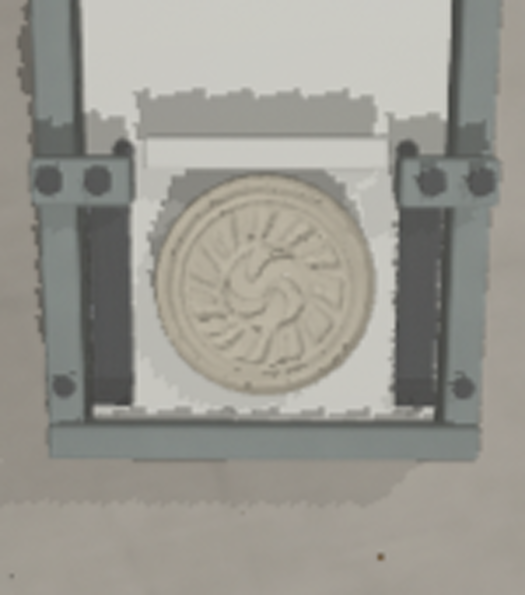

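View pics/top12.png

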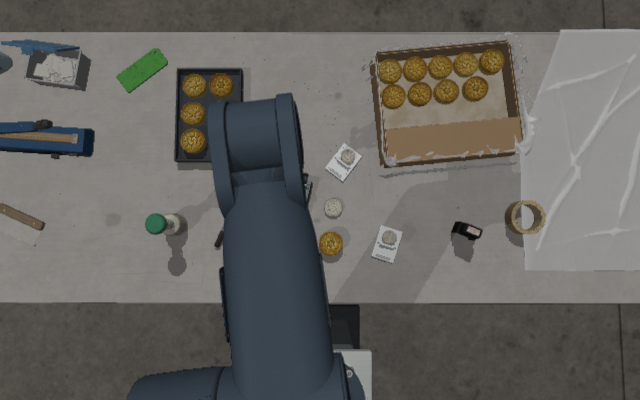

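Run:
```python
from h import *
d=wr(load("pics/wrist12.npz")); c=lambda x,y:(250+x/3.5-.4,80+y/3.5-.4)
P,_=cloud(d);print("slab z",np.median(P[85:105,280:370,2]))
for n,p,h in (("ridge back L",(148,136),43.3),("ridge back R",(388,138),43.3),("gate",(30,157),43),("gate R",(498,157),43),("nose",(125,417),29.5),("nose R",(380,417),29.5),("stop edge",(90,424),34),("stop R",(440,424),34)): print(n,dock(ray(d,[c(*p)],h)))
e=wr(load("pics/wrist11.npz"));print("rear",dock(ray(e,[(271,136.5),(381,136.5)],29.5)), "gate",dock(ray(e,[(257,210.5),(394,210.5)],43)))
```

```text
slab z 30.011795871718835
ridge back L [[ -4.5 -28.8  43.3]]
ridge back R [[-4.1 29.6 43.3]]
gate [[  0.6 -57.8  43. ]]
gate R [[ 0.3 56.7 43. ]]
nose [[ 69.5 -37.8  29.5]]
nose R [[69.3 31.1 29.5]]
stop edge [[ 70.3 -46.7  34. ]]
stop R [[70.1 46.7 34. ]]
rear [[-59.3 -44.9  29.5]
 [-59.5  45.3  29.5]] gate [[ -0.  -56.8  43. ]
 [ -0.3  56.7  43. ]]
```

All the measurements agree that it's home: ridge at dock x ≈ −4.8, rear edge −59.4 (−60 expected), nose within 1 mm of the stop. The slab top is at ~29.8 mm, so it's held up against the gate. Handing in.

```bash
python3 -m pendant '1 0 0 -0.3 0;1 0 0 0 0;1 0 0 0 0'; python3 -c "
from bench import order; print(order.close_job())"
```

```text
time_s: 15.2
ee_pos: [646.6, 82.2, 199.0]
tcp_rot: [0.114, 0.993, -0.0, -0.0]
contact_force: [0.3, 0.0, -0.3]
opening: -0.3
the job is handed in; nothing more can be done
None
```

The carrier is fully home against the end stop and clamped under the gate and leaf springs. I handed the job in at 15.2 s, with the fingers clear above it.

With the fingers shut on the tread, I pressed the carrier down about 9 mm, level, and slid it under the gate. At the stop the push rose to about 35 N sideways while the tool stood still. I then took most of that push back and lifted straight up.

**Last checks, in dock coordinates:**

| What | Measured | Expected |
|---|---|---|
| Ridge back face | about −4.5 mm | −5 mm |
| Rear edge | −59.4 mm | −60 mm |
| Nose | 69.4 mm | stop face measured at 70.2 mm |
| Slab top | about 30 mm | 29.5 mm, held up against the gate |

The force on the tool was about zero after I let go.

**What disagreed or stayed unchecked:**
- **Fingertips:** the real shut fingertips ended about 27–30 mm short of the reported TCP. I found contact by force and camera instead.
- **Heights:** the first heights, from matching the top view with the wrist view, were wrong by up to 30 mm. I used two wrist views and the depth readings instead, which agreed within about 1 mm.
- **Other objects:** those I could see look unmoved. In the last top view the arm hid the brush, most of the marker and part of the cake tray. The brush and marker looked in place in earlier views after I let go. The part of the tray hidden by the arm was not rechecked.
- **Leaf springs:** I did not measure their lift directly.

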